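# Lock the drive shaft of a strap-feed machine

### The arm

A 7-joint arm with a two-finger parallel gripper is mounted at the origin on the work surface. World frame = base frame: x ahead of the robot, y to its left, z up, the work surface at z = 0. Lengths are in m, angles in rad, forces in N, time in s.
With the tool pointing down it reaches from about 0.4 to 0.85 m from the base axis. Payload 10.4 kg.
Tool frame: the origin (TCP) lies on the centre line of the jaws, within the pads' length; the fingertips stand 19 mm ahead of it and the grasp point (between the pads) is the TCP; z points along the fingers, y is the direction in which the jaws open and shut (so a half turn about z gives the same grasp; the last joint's range is limited). The gripper opens to 87 mm and grips with 3 to 60 N. Pads are 19 mm wide; open, the fingers measure 117 mm over their backs; the gripper's body (75 mm by 190 mm) begins 51 mm behind the grasp point.
Start: joints at [1.319, 0.332, -0.065, 1.46, 0.022, 1.35, -0.088], TCP at [0.142, -0.609, 0.242] pointing down, gripper open.
Joint ranges: [-2.6, 2.6], [-0.5, 2.12], [-1.47, 1.34], [0.16, 2.42], [-1.27, 4.41], [0.06, 2.06], [-2.6, 2.6]. Speed limits (rad/s): [2.22, 2.22, 2.79, 2.79, 3.14, 3.14, 3.14].

### API

Orientations are given as [roll, pitch, yaw] about the fixed x, y, z axes, in that order (R = Rz(yaw) Ry(pitch) Rx(roll)).
In Python, from rig import manip gives the robot as it stands.
- The arm moves only by the shell command python3 -m pendant 'ROWS' [FORCE]. ROWS is JSON, a list of rows, each a list of 7 numbers: the shift along the tool's x, y, z normalised to -1 to 1, where 1 is 0.5 m, then the turn, a rotation vector about the tool's x, y, z normalised to -1 to 1, where 1 is pi rad, then the opening, from -1 (shut) to 1 (fully open), so that 0 is half open. A call has exactly 5 rows; each row is the pose to reach, as a shift and turn from the pose measured when the call began, along the tool's axes at that moment, turning the shorter way round; what a row does not reach only later rows make up. A row lasts 1/8 s, in which the tool goes at most 62.5 mm and 10.7 degrees, less where a joint would pass 70% of its speed; a pose out of reach is approached as far as the arm can. A call with a number of a shift or a turn outside -1 to 1 is refused whole. A call with a gripper value outside its range is refused whole. The fingers move at their own pace and stop on an object; FORCE is the grip in N (left out, the last holds). Time passes only in rows, so rows that repeat a pose let the fingers close, or fill a call up. It gives the time, the measured TCP pose, the force and the opening at its end, in the units of the state.
- manip.read_state(): the state, without advancing time (a new reading comes with each control period).
- manip.grab_frame(name): name is "scene" or "top"; returns a dict with "color" (384x512x3 uint8, red, green, blue), "fx", "fy", "cx", "cy" (pixels), "distortion" ([k1, k2, p1, p2, k3] as OpenCV has them; the pictures are not rectified), "extrinsics" (4x4, takes a point from camera to world coordinates). Camera axes: x right, y up, looking along -z (the intrinsics and any distortion apply to the point x, -y, -z); pixel columns grow to the right and rows downward; lengths in m; the calibration is good to about 2 mm. A picture is of the moment at which its call begins. There is no depth.
- manip.finish_job(): hands the job in, once; it reports no verdict.
The state is a dict: "time": time; "joint_positions": joint angles; "qvel": joint speeds; "joint_efforts": joint torques, N m; "tool_pos": TCP position; "tcp_rot": TCP orientation; "wrist_force": force on the tool from outside, world axes, zero at the start; "wrist_torque": the same for the moment, N m; "finger_gap": finger opening in m.
Only numpy, scipy, OpenCV 4.12 (cv2) and the standard library are available. Lean on these libraries where they do the work, as an engineer would, in place of code of your own. Each camera call takes 0.05 s, during which the arm holds its last target. There are 200 camera calls.

### The job

Lock the shaft of the little strap-feed machine: turn the yellow slotted disc (its black pegs are there to push on) until its slot lines up with the steel bar, then push the bar (by its red plate) through the slot until it is fully home in the keeper on the other side. Just push, nothing is picked up; leave the thread cone, the rivet jar and the hammer where they are, and finish with the hand clear.

Things in the scene. Friction and masses are not known exactly. Their poses are not given: they have to be found in the camera images.
- lock_base: Fixed grey base casting, 220 x 300 x 26 mm (x -65 to 155, y -150 to 150 in its frame; origin at table level, z up). The bar lies along its y axis (x = 0) and is pushed to +y. Above it: guide rails beside the bar (x +-8.5 to 18.5, y -136 to -11, top z 44), keeper fork beyond the disc (y 106 to 130, x +-25, top z 46), feed rollers and blue cheeks (x 90 to 146, top z 72).
- disc (a joint): Angle of the yellow slotted disc (rad), growing counter-clockwise seen from above. 0 and 3.14 both line the slot up with the bar (either will do). Turns from -0.5 to 3.64 against friction (0.08 N m, about 2.6 N at a peg) and stays where left. The bar's round nose enters within about 0.1 rad of lined up, easing the disc round.
- disc_center (a point): Centre of the disc's top face, 46 mm above the table, on its axis, at x 0, y 55 mm of lock_base. Disc radius 45 mm, 20 mm thick: two yellow half-moons on a dark plate, between them a straight slot right across, 22 mm wide, 14 mm deep. The point turns with the disc: its y axis runs along the slot, the pegs lie on its x axis. At joint value 0 its axes are lock_base's.
- peg_a (a point): Middle of a black upright peg on the disc, 12 mm diameter, 30 mm tall (46 to 76 mm above the table; this point at 61 mm), 31 mm from the disc's axis along +x of disc_center. Its push turns the disc.
- peg_b (a point): The same peg on the opposite side, 31 mm from the axis along -x of disc_center.
- bar (a joint): Travel of the steel bar along lock_base's +y (m): 0 drawn back (nose 8 mm short of the disc; it starts at 0 to 4 mm), 0.112 fully home against its stop (nose 14 mm beyond the disc, in the keeper). Slides against 2.5 N friction plus damping of 8 N per m/s and stays where left. The disc blocks it unless the slot is lined up.
- push_plate (a point): Centre of the red upright push plate at the bar's rear end: 26 mm wide across the bar, 10 mm thick along it, 40 mm tall (45.5 to 85.5 mm above the table, this point 65.5). Axes as lock_base. Pushed on its rear (-y) face, behind which there are only the low rails and the base. Fully home its front face is 8 mm short of the disc's rim.
- bar_nose (a point): Tip of the bar's rounded nose (bar 14 mm wide, 13 mm tall; this point 39 mm above the table), 119 mm along +y from the push plate's centre.
- thread_cone_mid (a point): Bystander: loose orange thread cone, 60 mm across at the foot, 92 mm tall, standing on the table; this point is on its axis 46 mm up.
- rivet_jar_mid (a point): Bystander: loose glass jar with brass cap, 52 mm diameter, 70 mm tall, standing on the table; this point is on its axis 35 mm up.
- hammer: Bystander: loose hammer lying on the table beyond the keeper end, 240 mm long with its handle towards its -x; origin near its middle on the table, z up.

How it is judged:
On the way, in this order (a step that is already met when the one before it is completed fails the run):
1. the disc's slot is lined up with the bar (within 0.15 rad) while the bar is still out (travel under 25 mm) (angle between the y axis of disc_center and the y axis of lock_base, either way round below 0.15 rad and value of joint bar below 0.025 m), for 0.02 s.
2. the bar is pushed through the slot, fully home (travel at least 108 of 112 mm) (value of joint bar above 0.108 m and angle between the y axis of disc_center and the y axis of lock_base, either way round below 0.12 rad), for 0.2 s.
At the end, for the whole second after the job is handed in: The bar is at rest fully home (travel over 108 of 112 mm) through the disc's slot, the slot in line with it (within 0.12 rad), and the thread cone, jar and hammer are within 20 mm of where they stood (all of step 2 and velocity of joint bar between -0.005 and 0.005 m/s and distance of each of thread_cone_mid, rivet_jar_mid, hammer from where it was at the start of the episode below 0.02 m); the robot touches nothing.
It fails at once if the bar is forced past a disc that is not lined up (over 0.2 rad off with the bar more than 30 mm in) (value of joint bar above 0.03 m and angle between the y axis of disc_center and the y axis of lock_base, either way round above 0.2 rad).
It fails at once if the thread cone, jar or hammer is moved or lifted by more than 20 mm (distance of any of thread_cone_mid, rivet_jar_mid, hammer from where it was at the start of the episode above 0.02 m).
It fails at once if the thread cone or jar is tipped by more than 0.35 rad (angle between any of thread_cone_mid, rivet_jar_mid's own z axis and vertical above 0.35 rad).
It also fails if it takes over 51 s, if anything falls off the work surface, if the arm or the gripper's body presses on something with over 40 N, if the wrist force passes 120 N, or if a joint passes its speed limit or range.

## Working session

There is one attempt and no reset: what is moved stays moved. The work goes in short steps, Python scripts to look and compute and a shell command to move; the robot and the scene stay as the last step left them, time stands still between calls to the robot, and variables do not carry over. Pictures are saved under pics/ and viewed, about 8 in all and at most 12, crops included, and the job is handed in when it is done.

```bash
mkdir -p pics
cat > h.py <<'E'
from rig import manip
import numpy as np, cv2
def grab(name,fn):
    f=manip.grab_frame(name); cv2.imwrite(f'pics/{fn}.png',f['color'][:,:,::-1])
    np.savez(f'pics/{fn}.npz',K=np.array([[f['fx'],0,f['cx']],[0,f['fy'],f['cy']],[0,0,1]]),D=np.array(f['distortion'],float),T=np.array(f['extrinsics'])); return f
def ray(fn,uv):
    c=np.load(f'pics/{fn}.npz'); p=cv2.undistortPoints(np.array([[uv]],float),c['K'],c['D'])[0,0]
    return c['T'][:3,3], c['T'][:3,:3]@np.array([p[0],-p[1],-1])
def atz(fn,uv,z):
    o,d=ray(fn,uv); return o+d*(z-o[2])/d[2]
def tri(a,ua,b,ub):
    o1,d1=ray(a,ua);o2,d2=ray(b,ub)
    s=np.linalg.lstsq(np.stack([d1,-d2],1),o2-o1,rcond=None)[0]
    p,q=o1+s[0]*d1,o2+s[1]*d2; return (p+q)/2,np.linalg.norm(p-q)
def proj(fn,P):
    c=np.load(f'pics/{fn}.npz'); q=c['T'][:3,:3].T@(np.array(P)-c['T'][:3,3])
    return cv2.projectPoints(np.array([[q[0],-q[1],-q[2]]]),np.zeros(3),np.zeros(3),c['K'],c['D'])[0][0,0]
E
python3 - <<'E'
from h import *
for n in('scene','top'):
    f=grab(n,n+'0'); print(n,f['fx'],f['distortion'],np.round(f['extrinsics'],3).tolist())
    cv2.imwrite(f'pics/{n}0b.png',cv2.resize(f['color'][:,:,::-1],(800,600),interpolation=cv2.INTER_CUBIC))
s=manip.read_state();print(s['time'],s['tool_pos'],s['tcp_rot'],s['finger_gap'])
E
```

```text
scene 400.0359499690268 [0.04037535 0.         0.         0.         0.        ] [[-0.274, -0.661, 0.699, 1.13], [0.962, -0.181, 0.206, 0.282], [-0.01, 0.729, 0.685, 0.636], [0.0, 0.0, 0.0, 1.0]]
top 409.6408150307182 [-0.08054234  0.          0.          0.          0.        ] [[-0.018, 0.991, -0.132, 0.413], [-1.0, -0.02, -0.015, 0.104], [-0.017, 0.132, 0.991, 0.889], [0.0, 0.0, 0.0, 1.0]]
0.1 [ 0.14169356 -0.6083977   0.24085632] [-3.14035311e+00  7.68314336e-05  2.28870919e-01] 0.08692744557876307
```

View pics/top0b.png

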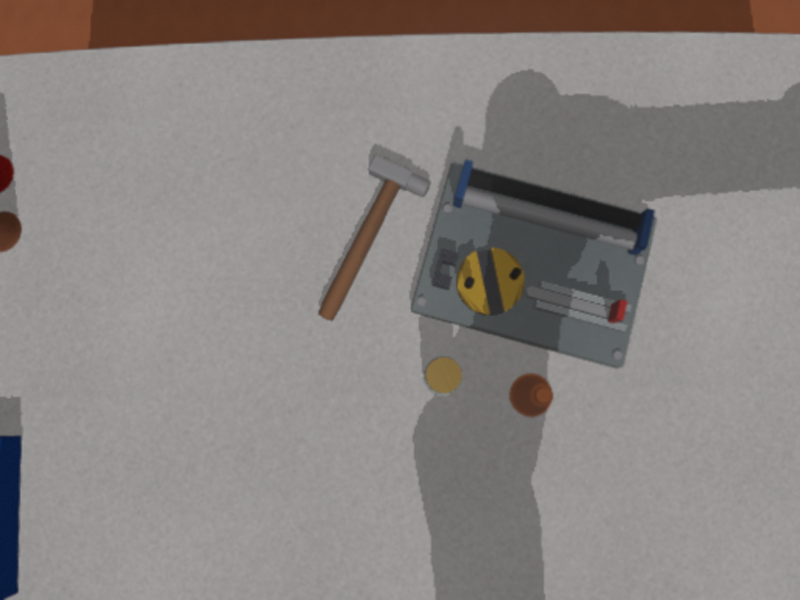

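View pics/scene0b.png

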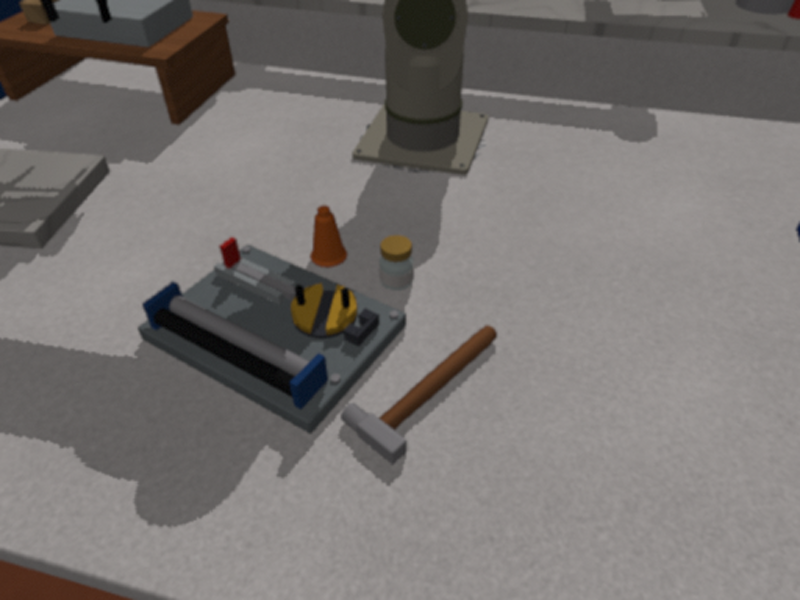

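The top view (800 px wide) shows the disc at (491,281) and pegs at about (469,283) and (515,273). The red plate is at (618,311), the cone at (531,395) and the jar at (443,375). The scene view agrees with this. I'll enlarge both.

Run:
```python
import cv2
a=cv2.imread('pics/top0.png')[90:280,255:430]; b=cv2.imread('pics/scene0.png')[120:280,80:280]
cv2.imwrite('pics/topc.png',cv2.resize(a,None,fx=3,fy=3,interpolation=cv2.INTER_CUBIC))
cv2.imwrite('pics/scenec.png',cv2.resize(b,None,fx=3.75,fy=3.75,interpolation=cv2.INTER_CUBIC))
```

```text
(no output)
```

View pics/topc.png

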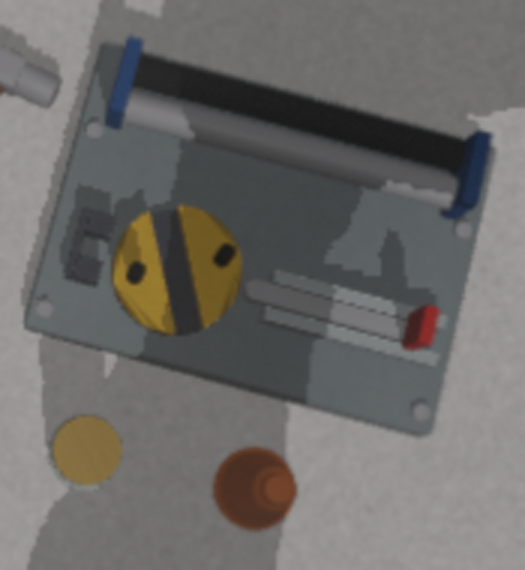

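View pics/scenec.png

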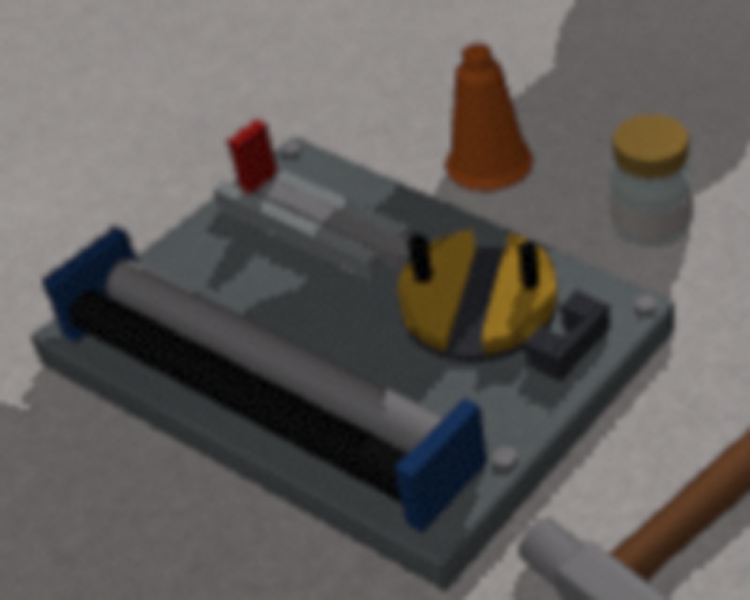

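```bash
cat > fit.py <<'E'
from h import *
from scipy.optimize import least_squares
t=lambda u,v:(255+(u+.5)/3-.5,90+(v+.5)/3-.5)
s=lambda u,v:(80+(u+.5)/3.75-.5,120+(v+.5)/3.75-.5)
obs=[('top0',t(25,328),(-.065,.15,.026)),('top0',t(433,435),(-.065,-.15,.026)),('top0',t(105,42),(.155,.15,.026)),
('scene0',s(445,570),(.155,.15,.026)),('scene0',s(672,310),(-.065,.15,.026)),('scene0',s(36,338),(.155,-.15,.026)),('scene0',s(297,138),(-.065,-.15,.026)),
('top0',t(178,270),(0,.055,.046))]
def W(p,q):
    c,n=np.cos(p[2]),np.sin(p[2]); return np.array([p[0]+c*q[0]-n*q[1],p[1]+n*q[0]+c*q[1],q[2]+p[3]])
f=lambda p:np.concatenate([proj(n,W(p,q))-uv for n,uv,q in obs])
if __name__=='__main__':
    r=least_squares(f,[.5,-.2,-.2,0]);p=r.x;np.save('lock.npy',p)
    print('lock',p.round(4));print(r.fun.reshape(-1,2).round(1).tolist())
    for n,a,b in[('pegR top',t(228,250),s(417,240)),('pegL top',t(138,267),s(528,246)),('pegR bot',t(220,260),s(424,277)),('pegL bot',t(134,277),s(530,283)),('plate top',t(430,309),s(250,130)),('jar cap',t(87,450),s(650,136)),('cone tip',t(277,489),s(476,49))]:
        P,e=tri('top0',a,'scene0',b); c,sn=np.cos(p[2]),np.sin(p[2]);d=P[:2]-p[:2]
        l=np.array([c*d[0]+sn*d[1],-sn*d[0]+c*d[1]]);print(n,P.round(4),'gap',round(e,4),'local',l.round(4),'ang',round(np.arctan2(l[1]-.055,l[0]),3))
    print('disc c',W(p,(0,.055,.046)))
    P=[atz('top0',t(*k),.046) for k in[(164,208),(186,332)]];d=P[0]-P[1];print('slot ang',np.arctan2(d[1],d[0])-np.pi/2-p[2])
E
python3 fit.py
```

```text
lock [ 0.5432 -0.0518 -0.2898 -0.0096]
[[-0.4, -0.3], [-0.7, 1.2], [-0.7, 0.4], [-1.0, -0.1], [1.1, -0.9], [-1.5, 0.9], [-0.5, 0.5], [0.1, 0.2]]
pegR top [ 0.5661 -0.0286  0.0729] gap 0.0001 local [0.0154 0.0287] ang -1.042
pegL top [0.5554 0.0331 0.0738] gap 0.0012 local [-0.0125  0.0848] ang 1.969
pegR bot [ 0.5649 -0.0281  0.0432] gap 0.001 local [0.014  0.0289] ang -1.077
pegL bot [0.5539 0.0325 0.0437] gap 0.0008 local [-0.0138  0.0839] ang 2.016
plate top [ 0.5197 -0.1547  0.0909] gap 0.0056 local [ 0.0069 -0.1054] ang -1.528
jar cap [0.4341 0.0694 0.0672] gap 0.0005 local [-0.1392  0.085 ] ang 2.93
cone tip [ 0.406  -0.0521  0.0903] gap 0.0018 local [-0.1313 -0.0395] ang -2.518
disc c [0.55888188 0.00095269 0.03636867]
slot ang -1.143744529539033
```

```bash
cat > fit2.py <<'E'
from fit import *
def pred(p):
    q=[p[0],p[1],p[2],0]; r=[]
    for n,uv,l in obs: r.append(.7*(proj(n,W(q,l))-uv))
    for sg,z,a,b in[(1,.076,t(138,267),s(528,246)),(-1,.076,t(228,250),s(417,240)),(1,.046,t(134,277),s(530,283)),(-1,.046,t(220,260),s(424,277))]:
        P=W(q,(sg*.031*np.cos(p[3]),.055+sg*.031*np.sin(p[3]),z)); r+=[proj('top0',P)-a,proj('scene0',P)-b]
    P=W(q,(0,p[4],.0855)); r+=[proj('top0',P)-t(429,326),proj('scene0',P)-s(250,130)]
    return np.concatenate(r)
r=least_squares(pred,[.54,-.05,-.29,2,-.115]);p=r.x
print(p.round(4));print(r.fun.reshape(-1,2).round(1).tolist())
q=[*p[:3],0];np.save('lock.npy',q)
print('disc',W(q,(0,.055,.061)),'plate',W(q,(0,p[4],.0655)),'yaw grasp',np.pi/2+p[2]+p[3]-np.pi,'yaw end',np.pi/2+p[2])
E
python3 fit2.py
```

```text
[ 0.5446 -0.0498 -0.2908  2.0389 -0.1126]
[[-1.0, -1.1], [-0.2, 0.3], [-0.9, -1.3], [-0.7, -1.6], [1.3, -2.4], [-1.7, -1.2], [-0.5, -1.5], [-0.2, -0.9], [-0.3, 0.1], [-0.1, -0.9], [-0.3, -0.1], [0.3, -1.1], [-0.2, -0.7], [0.3, -0.4], [0.2, -0.8], [0.1, -0.6], [-0.2, -1.1], [-0.5, -0.5]]
disc [0.56036562 0.00290877 0.061     ] plate [ 0.51229144 -0.15769595  0.0655    ] yaw grasp 0.17724258561924922 yaw end 1.2799522360301072
```

```bash
cat > to.py <<'E'
import sys
from h import *
from scipy.spatial.transform import Rotation as R
def to(x,y,z,yaw):
    s=manip.read_state();M=R.from_euler('xyz',s['tcp_rot'])
    d=M.inv().apply(np.array([x,y,z])-s['tool_pos'])/.5; w=(M.inv()*R.from_euler('xyz',[np.pi,0,yaw])).as_rotvec()/np.pi
    print('t',round(s['time'],2),np.round(s['tool_pos'],4),np.round(s['tcp_rot'],3),'F',np.round(s['wrist_force'],1),'gap',round(s['finger_gap'],4));print('shift',d.round(4),'turn',w.round(4))
to(*map(float,sys.argv[1:]))
E
python3 to.py .5604 .0029 .16 .18
```

```text
t 0.1 [ 0.1417 -0.6084  0.2409] [-3.14   0.     0.229] F [ 0.3 -0.4 -0.3] gap 0.0869
shift [ 1.093  -1.0005  0.1629] turn [-0.0004  0.      0.0156]
```

```bash
python3 -m pendant '[[0.08,-0.075,0.01,0,0,0,1],[0.17,-0.155,0.02,0,0,0,1],[0.26,-0.235,0.03,0,0,0,1],[0.34,-0.315,0.04,0,0,0.008,1],[0.42,-0.39,0.05,0,0,0.015,1]]'; python3 to.py .5604 .0029 .16 .18
```

```text
time: 0.72
tool_pos: [0.3026, -0.3689, 0.2158]
tcp_rot: [-3.14, 0.0, 0.181]
wrist_force: [0.3, -0.2, -0.1]
finger_gap: 0.0871
t 0.72 [ 0.3026 -0.3689  0.2158] [-3.14   0.     0.181] F [ 0.3 -0.2 -0.1] gap 0.0871
shift [ 0.6411 -0.6385  0.1121] turn [-0.0004  0.0001  0.0004]
```

```bash
python3 -m pendant '[[0.085,-0.085,0.01,0,0,0,1],[0.17,-0.17,0.02,0,0,0,1],[0.255,-0.255,0.03,0,0,0,1],[0.34,-0.34,0.05,0,0,0,1],[0.42,-0.42,0.07,0,0,0,1]]'; python3 to.py .5604 .0029 .16 .18
```

```text
time: 1.35
tool_pos: [0.4721, -0.1227, 0.1807]
tcp_rot: [-3.141, 0.0, 0.181]
wrist_force: [0.5, -0.5, -0.9]
finger_gap: 0.0868
t 1.35 [ 0.4721 -0.1227  0.1807] [-3.141  0.     0.181] F [ 0.5 -0.5 -0.9] gap 0.0868
shift [ 0.219  -0.2152  0.0416] turn [-0.0003  0.      0.0004]
```

```bash
python3 -m pendant '[[0.08,-0.08,0.01,0,0,0,1],[0.16,-0.16,0.03,0,0,0,1],[0.219,-0.215,0.06,0,0,0,1],[0.219,-0.215,0.10,0,0,0,1],[0.219,-0.215,0.14,0,0,0,1]]'; python3 to.py .5604 .0029 .068 .18
python3 - <<'E'
from h import *
f=grab('scene','s1');g=grab('top','t1')
a=cv2.resize(f['color'][120:280,150:290],None,fx=3.5,fy=3.5,interpolation=cv2.INTER_CUBIC);b=cv2.resize(g['color'][110:270,255:365],None,fx=3.5,fy=3.5,interpolation=cv2.INTER_CUBIC)[:a.shape[0],:310]
cv2.imwrite('pics/c1.png',np.hstack([a,b])[:,:800,::-1])
E
```

```text
time: 1.98
tool_pos: [0.5599, 0.0022, 0.1093]
tcp_rot: [-3.141, 0.001, 0.181]
wrist_force: [0.1, -0.7, 0.7]
finger_gap: 0.0873
t 1.98 [0.5599 0.0022 0.1093] [-3.141e+00  1.000e-03  1.810e-01] F [ 0.1 -0.7  0.7] gap 0.0873
shift [ 0.0014 -0.0011  0.0827] turn [-0.0003  0.0004  0.0003]
```

View pics/c1.png

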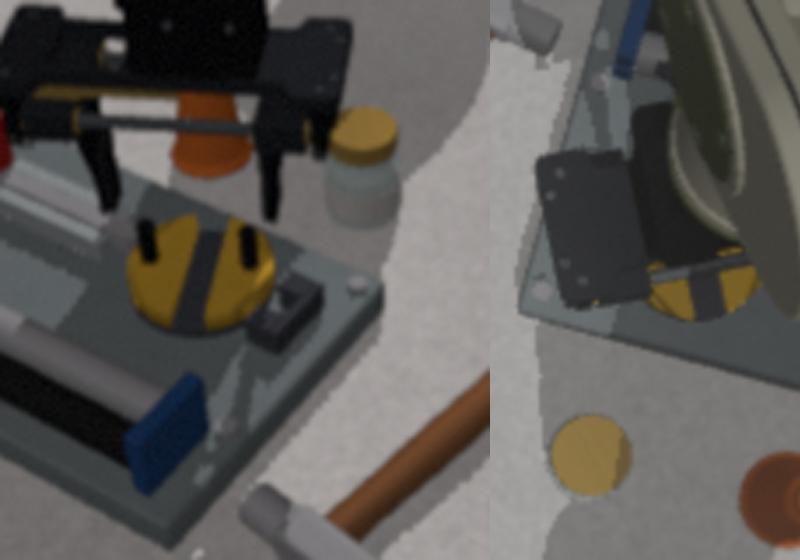

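The scene crop shows the fingertips at (108,208) and (272,216), outside the pegs at (147,222) and (249,232). I'll check whether the midpoint is biased.

Run:
```python
from h import *
print(proj('s1',(.5599,.0022,.0903)), 'seen',150+190/3.5,120+212/3.5)
print('disc mid z.076',proj('s1',(.5604,.0029,.076)),'seen',150+198/3.5,120+227/3.5)
print(proj('s1',(.5604,.0129,.076)),proj('s1',(.5704,.0029,.076)))
```

```text
[204.76569839 178.07549287] seen 204.28571428571428 180.57142857142856
disc mid z.076 [205.66652626 183.4244466 ] seen 206.57142857142856 184.85714285714286
[210.14712893 184.267121  ] [203.91924181 186.52845707]
```

```bash
python3 -m pendant '[[0.002,-0.004,0.02,0,0,0,1],[0.002,-0.004,0.04,0,0,0,1],[0.002,-0.004,0.058,0,0,0,1],[0.002,-0.004,0.074,0,0,0,1],[0.002,-0.004,0.074,0,0,0,1]]'; python3 to.py .5604 .0044 .072 .18;  python3 -m pendant '[[0,0,0,0,0,0,0.8],[0,0,0,0,0,0,0.7],[0,0,0,0,0,0,0.65],[0,0,0,0,0,0,0.65],[0,0,0,0,0,0,0.65]]' 5
```

```text
time: 2.7
tool_pos: [0.5585, 0.0034, 0.0705]
tcp_rot: [-3.14, 0.006, 0.18]
wrist_force: [-0.3, -0.2, -0.2]
finger_gap: 0.0871
t 2.7 [0.5585 0.0034 0.0705] [-3.14   0.006  0.18 ] F [-0.3 -0.2 -0.2] gap 0.0871
shift [ 0.004  -0.0012 -0.003 ] turn [-0.0005  0.0018 -0.0001]
time: 3.32
tool_pos: [0.5588, 0.0029, 0.0708]
tcp_rot: [-3.141, 0.005, 0.179]
wrist_force: [0.7, -3.4, 2.1]
finger_gap: 0.0737
```

```bash
python3 -m pendant '[[0,0,0,0,0,-0.03,0.65],[0,0,0,0,0,-0.07,0.65],[0,0,0,0,0,-0.11,0.65],[0,0,0,0,0,-0.15,0.65],[0,0,0,0,0,-0.18,0.65]]'; python3 to.py .5595 .0029 .0708 1.28
```

```text
time: 3.95
tool_pos: [0.5593, 0.0017, 0.0708]
tcp_rot: [-3.14, 0.004, 0.747]
wrist_force: [3.4, -5.2, -1.2]
finger_gap: 0.0737
t 3.95 [0.5593 0.0017 0.0708] [-3.14   0.004  0.747] F [ 3.4 -5.2 -1.2] gap 0.0737
shift [ 0.0018 -0.0015  0.    ] turn [-0.001   0.001  -0.1697]
```

```bash
python3 -m pendant '[[0,0,0,0,0,-0.04,0.65],[0,0,0,0,0,-0.08,0.65],[0,0,0,0,0,-0.12,0.65],[0,0,0,0,0,-0.155,0.65],[0,0,0,0,0,-0.17,0.65]]'; python3 to.py .5595 .0029 .0708 1.28
```

```text
time: 4.58
tool_pos: [0.5603, 0.001, 0.0709]
tcp_rot: [-3.14, 0.002, 1.283]
wrist_force: [6.1, -3.8, -4.9]
finger_gap: 0.0739
t 4.58 [0.5603 0.001  0.0709] [-3.140e+00  2.000e-03  1.283e+00] F [ 6.1 -3.8 -4.9] gap 0.0739
shift [ 0.0032 -0.0026  0.0002] turn [-0.0005  0.0006  0.0008]
```

```bash
python3 -m pendant '[[0,0,0,0,0,0,1],[0,0,0,0,0,0,1],[0,0,-0.02,0,0,0,1],[0,0,-0.07,0,0,0,1],[0,0,-0.12,0,0,0,1]]'; python3 to.py .5037 -.1864 .13 1.28; python3 -m pendant '[[-0.11,0,0,0,0,0,0.5],[-0.22,0,0,0,0,0,0],[-0.32,0,0,0,0,0,-0.5],[-0.40,0,0,0,0,0,-1],[-0.40,0,0,0,0,0,-1]]';  python3 to.py .5037 -.1864 .072 1.28
python3 - <<'E'
from h import *
f=grab('scene','s2');g=grab('top','t2')
a=cv2.resize(f['color'][120:280,80:240],None,fx=3.5,fy=3.5,interpolation=cv2.INTER_CUBIC);b=cv2.resize(g['color'][110:270,275:345],None,fx=3.5,fy=3.5,interpolation=cv2.INTER_CUBIC)[:a.shape[0]]
cv2.imwrite('pics/c2.png',np.hstack([a,b])[:,:800,::-1])
E
```

```text
time: 5.2
tool_pos: [0.5604, 0.0015, 0.1323]
tcp_rot: [-3.14, 0.002, 1.283]
wrist_force: [0.2, -0.7, 0.1]
finger_gap: 0.087
t 5.2 [0.5604 0.0015 0.1323] [-3.140e+00  2.000e-03  1.283e+00] F [ 0.2 -0.7  0.1] gap 0.087
shift [-0.3925 -0.0019  0.0051] turn [-0.0005  0.0005  0.0009]
time: 5.82
tool_pos: [0.5024, -0.1938, 0.133]
tcp_rot: [-3.14, 0.003, 1.277]
wrist_force: [-0.1, 0.8, 0.7]
finger_gap: 0.0451
t 5.83 [ 0.5024 -0.1938  0.133 ] [-3.140e+00  3.000e-03  1.277e+00] F [-0.1  0.8  0.7] gap 0.0451
shift [ 0.0152 -0.0016  0.122 ] turn [-0.0006  0.0009 -0.001 ]
```

View pics/c2.png

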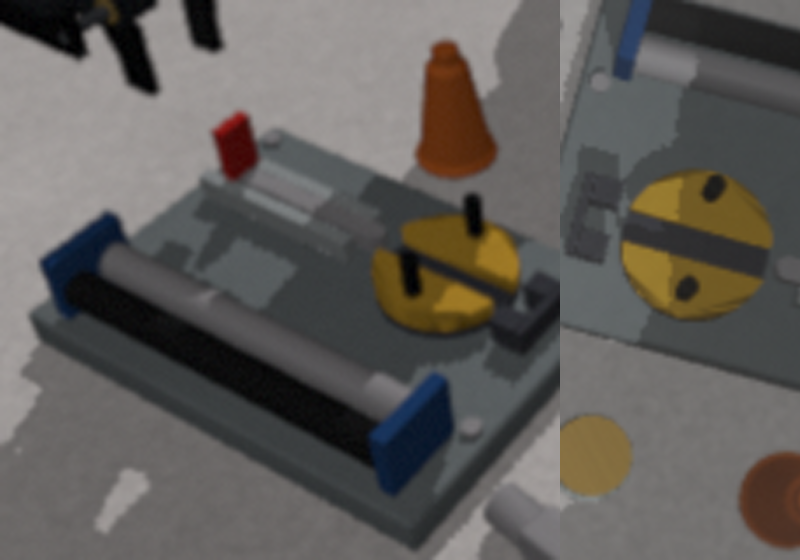

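The slot now points at the bar and keeper: it runs from (625,228) to (770,262) in the top crop, within about 0.04 rad. The plate is clear ahead of the fingers. Next I'll descend behind it with the jaws shut.

```bash
python3 -m pendant '[[0,-0.002,0,0,0,0,-1],[0,-0.002,0.03,0,0,0,-1],[0,-0.002,0.06,0,0,0,-1],[0,-0.002,0.09,0,0,0,-1],[0,-0.002,0.12,0,0,0,-1]]'; python3 to.py .5123 -.1577 .072 1.28; python3 -m pendant '[[0.0,0,0,0,0,0,-1],[0.01,0,0,0,0,0,-1],[0.025,0,0,0,0,0,-1],[0.04,0,0,0,0,0,-1],[0.055,0,0,0,0,0,-1]]';python3 to.py .5123 -.1577 .072 1.28
```

```text
time: 6.55
tool_pos: [0.5024, -0.1894, 0.0717]
tcp_rot: [-3.14, 0.001, 1.283]
wrist_force: [0.2, 0.3, 0.5]
finger_gap: 0.0007
t 6.55 [ 0.5024 -0.1894  0.0717] [-3.140e+00  1.000e-03  1.283e+00] F [0.2 0.3 0.5] gap 0.0007
shift [ 0.0664  0.0009 -0.0007] turn [-0.0007  0.0003  0.0008]
time: 7.18
tool_pos: [0.5106, -0.1631, 0.0721]
tcp_rot: [-3.14, 0.002, 1.282]
wrist_force: [-1.0, -3.2, 1.5]
finger_gap: 0.0004
t 7.17 [ 0.5106 -0.1631  0.0721] [-3.140e+00  2.000e-03  1.282e+00] F [-1.  -3.2  1.5] gap 0.0004
shift [0.0114 0.0002 0.0002] turn [-0.0004  0.0006  0.0007]
```

```bash
python3 -m pendant '[[0.015,0,0,0,0,0,-1],[0.03,0,0,0,0,0,-1],[0.045,0,0,0,0,0,-1],[0.06,0,0,0,0,0,-1],[0.075,0,0,0,0,0,-1]]';python3 -m pendant '[[0.02,0,0,0,0,0,-1],[0.035,0,0,0,0,0,-1],[0.05,0,0,0,0,0,-1],[0.065,0,0,0,0,0,-1],[0.075,0,0,0,0,0,-1]]';python3 to.py .5390 -.0685 .072 1.28
```

```text
time: 7.8
tool_pos: [0.5215, -0.1267, 0.0721]
tcp_rot: [-3.141, 0.002, 1.282]
wrist_force: [-0.3, -2.8, 1.6]
finger_gap: 0.0003
time: 8.43
tool_pos: [0.5324, -0.0902, 0.0721]
tcp_rot: [-3.141, 0.002, 1.282]
wrist_force: [-0.1, -3.3, 1.4]
finger_gap: 0.0006
t 8.43 [ 0.5324 -0.0902  0.0721] [-3.141e+00  2.000e-03  1.282e+00] F [-0.1 -3.3  1.4] gap 0.0006
shift [0.0455 0.0003 0.    ] turn [-0.0003  0.0006  0.0008]
```

The push needs only about 3 N, so the bar is sliding freely through the slot. I'll continue until the stop's force shows.

```bash
python3 -m pendant '[[0.01,0,0,0,0,0,-1],[0.02,0,0,0,0,0,-1],[0.03,0,0,0,0,0,-1],[0.038,0,0,0,0,0,-1],[0.044,0,0,0,0,0,-1]]';python3 -m pendant '[[0.003,0,0,0,0,0,-1],[0.006,0,0,0,0,0,-1],[0.008,0,0,0,0,0,-1],[0.01,0,0,0,0,0,-1],[0.01,0,0,0,0,0,-1]]'
```

```text
time: 9.05
tool_pos: [0.5386, -0.0693, 0.072]
tcp_rot: [-3.141, 0.002, 1.282]
wrist_force: [-2.1, -11.5, 4.8]
finger_gap: 0.0004
time: 9.68
tool_pos: [0.5386, -0.0691, 0.072]
tcp_rot: [-3.139, 0.009, 1.279]
wrist_force: [-8.8, -17.2, 11.1]
finger_gap: 0.0002
```

The bar is at the stop: the force rose to about 20 N with no motion, right where predicted. Backing off, rising and checking.

```bash
python3 -m pendant '[[-0.02,0,0,0,0,0,-1],[-0.05,0,0,0,0,0,-1],[-0.08,0,0,0,0,0,-1],[-0.08,0,-0.06,0,0,0,-1],[-0.08,0,-0.14,0,0,0,-1]]';python3 -m pendant '[[-0.1,0,-0.06,0,0,0,-1],[-0.2,0,-0.1,0,0,0,-1],[-0.3,0,-0.1,0,0,0,-1],[-0.35,0,-0.1,0,0,0,-1],[-0.35,0,-0.1,0,0,0,-1]]'
python3 - <<'E'
from h import *
f=grab('scene','s3');g=grab('top','t3')
a=cv2.resize(f['color'][140:260,130:245],None,fx=4,fy=4,interpolation=cv2.INTER_CUBIC);b=cv2.resize(g['color'][130:250,265:350],None,fx=4,fy=4,interpolation=cv2.INTER_CUBIC)
cv2.imwrite('pics/c3.png',np.hstack([a,b])[:,:800,::-1])
E
```

```text
time: 10.3
tool_pos: [0.5265, -0.1074, 0.1423]
tcp_rot: [-3.137, 0.008, 1.278]
wrist_force: [0.7, 0.1, -0.3]
finger_gap: 0.0003
time: 10.92
tool_pos: [0.4751, -0.2772, 0.1935]
tcp_rot: [-3.136, 0.008, 1.274]
wrist_force: [-0.1, -0.6, 0.5]
finger_gap: 0.0005
```

View pics/c3.png

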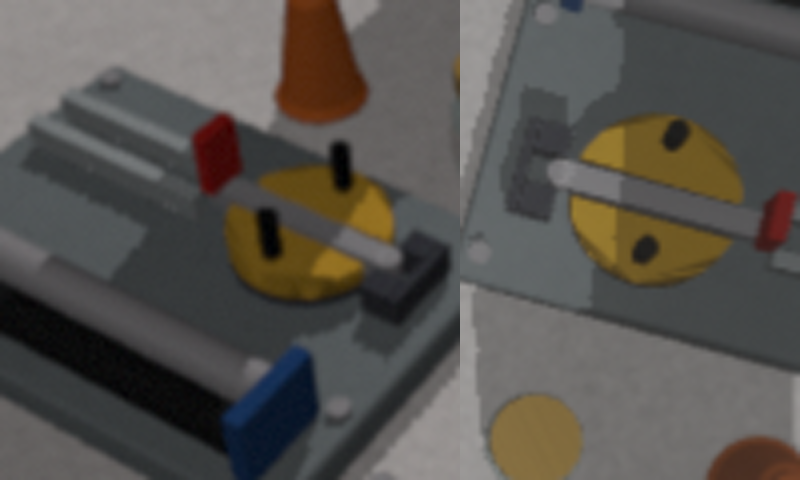

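The bar is through the slot, with its nose at about (548,172) in the top crop, at the keeper. I'll compare this with the predicted projection at full travel.

Run:
```python
from fit import *
p=np.load('lock.npy')
for tr in(.112,.100):
    for nm,l in(('nose',(0,.002+tr,.039)),('platetop',(0,tr-.117,.0855))):
        P=W(p,l);a=proj('t3',P);b=proj('s3',P)
        print(tr,nm,'top',((a-[265,130])*4+[460,0]).round(),'scene',((b-[130,140])*4).round())
```

```text
0.112 nose top [545. 167.] scene [399. 266.]
0.112 platetop top [781. 212.] scene [212. 121.]
0.1 nose top [567. 173.] scene [380. 257.]
0.1 platetop top [804. 218.] scene [195. 113.]
```

```bash
python3 -c "
from rig import manip
s=manip.read_state();print(s['time'],abs(s['qvel']).max() if hasattr(s['qvel'],'max') else s['qvel'],s['wrist_force']);print(manip.finish_job())"
```

```text
11.025 0.01827938705941736 [ 0.18394986  0.18050264 -0.06054502]
the job is handed in; nothing more can be done
None
```

The shaft is locked and the job is handed in at 11.0 s of the 51 s allowed. No verdict is reported, so success rests on my own checks.

- **Disc:** I closed the open jaws lightly across both pegs (gap 73.7 mm) and turned the disc about +1.1 rad to the 3.14 alignment. The top view afterwards showed the slot within about 0.04 rad of the bar.
- **Bar:** I pushed the red plate with the jaws shut. It slid at about 3 N, then the force rose to about 20 N with no further motion at the expected stop.
- **Final check:** The nose and plate appear within a few pixels of where the projection puts them at 112 mm travel, and well away from the 100 mm prediction.
- **Hand and bystanders:** The hand is clear, up behind the plate at z 0.19 m, with wrist force near zero. The path stayed away from the cone, jar and hammer. I did not measure their final positions.
- **Disagreement:** My first base fit put heights about 10 mm too low. A refit with the base on the table and the pegs included left mostly 1–2 pixel errors, and the contacts confirmed it.

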